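# Open a tooling bin with its press lever and ease the lid shut

### The arm

A 6-joint arm with a two-finger parallel gripper is mounted at the origin on the work surface. World frame = base frame: x ahead of the robot, y to its left, z up, the work surface at z = 0. Lengths are in m, angles in degrees, forces in N, time in s.
With the tool pointing down it reaches from about 0.425 to 0.925 m from the base axis. Payload 12.5 kg.
Tool frame: the origin (TCP) lies between the finger pads; the fingertips stand 14 mm ahead of it and the grasp point (between the pads) lies 5 mm behind it; z points along the fingers, y is the line along which they close (so a half turn about z gives the same grasp; the last joint's range is limited). The gripper opens to 85 mm and grips with 20 to 120 N. Pads are 22 mm wide; open, the fingers measure 114 mm over their backs; the gripper's body (76 mm by 85 mm) begins 54 mm behind the grasp point. The pads swing forward as they close: fully open they stand 13 mm farther back than shut.
Start: joints at [62.59, 28.126, 89.318, -0, 62.55, -6.05], TCP at [0.228, 0.582, 0.224] pointing down, gripper open.
Joint ranges: [-177.58, 177.58], [-47.91, 125.51], [2.72, 160], [-65.01, 245.01], [3.68, 167.84], [-153.87, 153.87]. Speed limits (degrees/s): [127.2, 127.2, 159.86, 180, 180, 180].

### API

Orientations are given as a 3x3 rotation matrix whose columns are the frame's x, y, z axes.
In Python, from station import arm gives the robot as it stands. The module is installed in compiled form; this text tells all that it offers.
- The arm moves only by the tool servo_tool, never from a script. Its argument "motion" is a list of rows, each an object with "dp": the shift along the tool's x, y, z in m, a list of three; "twist": the turn, a rotation vector about the tool's x, y, z in degrees, a list of three; "hand": the opening, from 0 (shut) to 1 (fully open). A call has 1 to 12 rows; each row is the pose to reach, as a shift and turn from the pose commanded when the call began, along the tool's axes at that moment; what a row does not reach only later rows make up. A row lasts 1/10 s, in which the tool goes at most 50 mm and 8.59 degrees, less where a joint would pass 70% of its speed; a pose out of reach is approached as far as the arm can. A call with a gripper value outside its range is refused whole. The fingers move at their own pace and stop on an object; "grip_force" is the grip in N (left out, the last holds). Time passes only in rows, so rows that repeat a pose let the fingers close. It gives the time, the measured TCP pose, the force, the opening and the grip force at its end, in the units of the state.
- arm.read_state(): the state, without advancing time (a new reading comes with each control period).
- arm.snapshot(name): name is "scene" or "top" or "wrist"; returns the picture (384x512x3 uint8, red, green, blue); there is no depth.
- arm.camera_params(name): a dict with "fx", "fy", "cx", "cy" (pixels), "k1" (the pictures are not rectified: a ray, as slopes to the right and down, at radius r is drawn at 1 + k1 r^2 times it, then the intrinsics apply), "position" and "attitude" of the camera in the world; the wrist camera has in their place "tool_from_camera" (4x4, takes a point from camera to tool coordinates, whose origin is the TCP and whose axes are the flange's). Camera axes: x right, y up, looking along -z (the intrinsics and any distortion apply to the point x, -y, -z); pixel columns grow to the right and rows downward; lengths in m; the calibration is good to about 2 mm. A picture is of the moment at which its call begins: read the wrist's pose just before it. camera_params takes no time and is no camera call.
- arm.job_done(): hands the job in; it is judged then, once.
Trained networks look in the newest picture that a camera, given by its name, has taken for a name from the list of things; names that differ only in an ending like _2 or _b are one class to them, and where a whole thing is asked for, a point or a joint stands for the part that bears it (a point fixed in the world has none). Each returns a list of dicts, best first, with "conf" (0 to 1); they miss things now and then, are a little off and sometimes report something else, mostly with a low value. They report only what shows in the picture. A call takes as long as a camera call.
- arm.trace(camera, name): "region" (384x512 bool, what is visible of it) and "rect" ([left, top, right, bottom] in pixels, round what is visible of it).
The state is a dict: "clock": time; "joint_pos": joint angles; "dq": joint speeds; "joint_efforts": joint torques, N m; "position": TCP position; "tcp_rot": TCP orientation; "ft_force": force on the tool from outside, world axes, zero at the start; "torque": the same for the moment, N m; "gripper_width": finger opening in m; "grip_force": force on a finger pad.
Only numpy, scipy, OpenCV 4.12 (cv2) and the standard library are available. Lean on these libraries where they do the work, as an engineer would, in place of code of your own. Each camera call takes 0.05 s, during which the arm holds its last target. There are 200 camera calls.

### The job

Press the lever of the taller of the two lidded tooling bins (the one with a round boss on its lid) right down so that its lid opens fully, and hold it open for about two seconds so the overhead camera can look in. Then let the lever up slowly so that the lid comes down shut without slamming, and move clear. Work by the lever only, do not touch that lid, keep the lower bin shut and leave everything else on the bench where it stands.

Things in the scene. Friction and masses are not known exactly. Their poses are not given: they have to be found in the camera images.
- punch_bin: Cream plastic tooling bin, 160 mm deep (x), 200 mm wide (y) and 150 mm high without its lid, fixed to the bench. Origin: centre of its underside on the bench (z = 0); its x axis points from the lever side to the lid-hinge side, y to its left, z up. The taller bin: its lid carries a round raised boss 72 mm across and it holds a block of upright steel punches. Lid top at 161 mm, boss top at 173 mm.
- punch_pad (a point): Middle of the ribbed top face of the taller bin's steel press-lever foot (flat plate 40 mm along the lever, 50 mm wide, 8 mm thick), which stands out from the bin towards the robot. At rest it is 202 mm in front of the bin's origin (its -x) and 99 mm above the bench, the plate sloping up 0.2 rad towards its free end; pressed to the stop the point is 42 mm lower, sloping 0.22 rad down.
- punch_lever (a joint): Angle of the taller bin's press lever: 0 at rest (up), 0.42 rad pressed down to its stop. It turns about a level axle (along the bin's y), 105 mm in front of the bin's origin, 75 mm above the bench, 100 mm from the foot's middle. It rises again only because the lid's weight drives it.
- punch_lid (a joint): Angle of the taller bin's lid, hinged on the rim farthest from the lever: 0 shut, 1.1 rad fully open. Lid angle = 2.62 x lever angle. No latch, little damping: let go, the lid falls and slams. Lifting it takes about 5 to 13 N on the lever foot.
- punch_lid_edge (a point): Middle of the free front edge, top face, of the taller bin's lid, a cream plate 174 x 222 x 8 mm with the round boss, at 161 mm height when shut. Opening, its front edge swings up and away from the lever, to about 315 mm above the bench.
- die_bin: Cream plastic tooling bin, 160 mm deep (x), 200 mm wide (y) and 95 mm high without its lid, fixed to the bench. Origin: centre of its underside on the bench (z = 0); its x axis points from the lever side to the lid-hinge side, y to its left, z up. The lower bin: its lid carries two parallel raised ribs instead of a boss (top at 114 mm). Same lever as the taller bin. To be left shut.
- die_pad (a point): Middle of the ribbed top face of the lower bin's steel press-lever foot (flat plate 40 mm along the lever, 50 mm wide, 8 mm thick), which stands out from the bin towards the robot. At rest it is 202 mm in front of the bin's origin (its -x) and 99 mm above the bench, the plate sloping up 0.2 rad towards its free end; pressed to the stop the point is 42 mm lower, sloping 0.22 rad down.
- die_lid (a joint): Angle of the lower bin's lid, hinged on the rim farthest from the lever: 0 shut, 1.1 rad fully open. Lid angle = 2.62 x lever angle. No latch, little damping: let go, the lid falls and slams. Lifting it takes about 5 to 13 N on the lever foot.
- die_a: Loose steel die, a ring 38 mm across and 22 mm high, standing on the left (bin +y) side of the taller bin's lever foot, about 85 mm from its middle. Origin: centre of its underside.
- die_b: Another loose steel die ring, 38 mm across, 22 mm high, near the robot. Origin: centre of its underside.
- punch_a: Loose steel punch standing upright, 29 mm across the head, 97 mm high, on the left (bin +y) side of the lower bin's lever foot, about 85 mm from its middle. Origin: centre of its underside.
- punch_b: Another loose steel punch standing upright, 97 mm high, at one side. Origin: centre of its underside.
- oil: Loose white bottle, 52 mm across, 130 mm high, at one side. Origin: centre of its underside.
- brush: Loose hand brush lying on the bench at one side, under 40 mm high. Origin: underside.
- caliper: Loose steel caliper lying flat on the bench at one side, 190 mm long, 12 mm high. Origin: underside.

How it is judged (in metres and radians):
On the way, in this order (a step that is already met when the one before it is completed fails the run):
1. the taller bin's lid is fully open (lid angle above 1.0 rad) for 1.5 s (value of joint punch_lid above 1 rad), for 1.5 s.
2. the taller bin's lid is shut again (value of joint punch_lid below 0.03 rad), for 0.3 s.
At the end, for the whole second after the job is handed in: Both lids are shut (lid angle under 0.03 rad) and every loose thing is within 20 mm of where it stood (value of joint each of punch_lid, die_lid below 0.03 rad and distance of each of die_a, die_b, punch_a, punch_b, oil, brush, caliper from where it was at the start of the episode below 0.02 m); the robot touches nothing.
It fails at once if the lid slams: closing faster than 2 rad/s within the last 0.3 rad (value of joint punch_lid below 0.3 rad and velocity of joint punch_lid below -2 rad/s).
It fails at once if the robot touches the taller bin's lid (contact force between any of the fingers, the arm and punch_lid above 0.5 N).
It fails at once if the lower bin's lid is opened (above 0.1 rad) (value of joint die_lid above 0.1 rad).
It fails at once if a loose thing is moved, lifted or carried by more than 20 mm (distance of any of die_a, die_b, punch_a, punch_b, oil, brush, caliper from where it was at the start of the episode above 0.02 m).
It also fails if it takes over 40 s, if anything falls off the work surface, if the arm or the gripper's body presses on something with over 40 N, if the wrist force passes 120 N, or if a joint passes its speed limit or range.

## Working session

There is one attempt and no reset: what is moved stays moved. The work goes in short steps, Python scripts to look and compute and a tool call to move; the robot and the scene stay as the last step left them, time stands still between calls to the robot, and variables do not carry over. Pictures are saved under pics/ and viewed, at most 10 in all, crops included, and the job is handed in when it is done.

Besides the shell and the picture viewer there is one more tool, called as name([rows], argument=value, ...), one row to a line, values as JSON. servo_tool: Moves the arm, as the interface text tells. Its arguments: {"type":"object","properties":{"motion":{"type":"array","items":{"type":"object","properties":{"dp":{"type":"array","items":{"type":"number"}},"twist":{"type":"array","items":{"type":"number"}},"hand":{"type":"number"}}}},"grip_force":{"type":"number"}},"required":["motion"]}

```bash
mkdir -p pics; python3 - <<'E'
from station import arm
import cv2,numpy as np
s=arm.read_state(); print(s)
for c in ("scene","top"):
    im=arm.snapshot(c); cv2.imwrite(f"pics/{c}0.png",im[:,:,::-1]); print(c,arm.camera_params(c))
    for n in ("punch_bin","punch_pad","punch_lid","die_bin","die_pad","die_a","punch_a","oil","brush","caliper"):
        print(n,[(round(d["conf"],2),[int(v) for v in d["rect"]],[round(float(v)) for v in np.argwhere(d["region"]).mean(0)[::-1]]) for d in arm.trace(c,n)[:3]])
E
```

```text
{'clock': 0.0, 'joint_pos': array([ 6.25914611e+01,  2.81629322e+01,  8.93497200e+01,  6.12027379e-04,
        6.25486795e+01, -6.04991969e+00]), 'dq': array([ 0.01069129, -0.02880224,  0.02246417,  0.0355255 , -0.05135216,
        0.02751452]), 'joint_efforts': array([ 1.44697657e-03, -6.18445444e+01, -2.61582685e+01, -8.75787600e-05,
        4.09709130e-03, -1.35700867e-05]), 'position': array([0.22749342, 0.5818822 , 0.22314335]), 'tcp_rot': array([[-9.31317273e-01,  3.64208576e-01, -5.01172358e-04],
       [ 3.64208900e-01,  9.31316800e-01, -9.45914957e-04],
       [ 1.22239898e-04, -1.06347837e-03, -9.99999427e-01]]), 'ft_force': array([-0.45805786,  0.88253042, -0.36800579]), 'torque': array([ 0.02321167, -0.01932028,  0.01105918]), 'grip_force': 0.0, 'gripper_width': 0.08558172963084092}
scene {'fx': 363.3355312735741, 'fy': 363.3355312735741, 'cx': 262.01281174927925, 'cy': 189.43044125446235, 'k1': 0.025369014073448735, 'position': array([ 1.39006654, -0.64335078,  0.85938765]), 'attitude': array([[ 0.60606843, -0.46843299,  0.64284648],
       [ 0.79516009,  0.33645219, -0.
[... 1068 characters left out ...]
325, -0.01418658],
       [-0.01584509,  0.10563595,  0.99427862]])}
punch_bin [(0.86, [165, 123, 247, 234], [206, 161])]
punch_pad []
punch_lid [(0.95, [164, 121, 246, 187], [205, 153])]
die_bin [(0.67, [286, 123, 375, 237], [331, 166])]
die_pad []
die_a [(0.45, [258, 243, 268, 259], [262, 251]), (0.4, [180, 228, 194, 235], [185, 228]), (0.36, [87, 176, 115, 193], [101, 185])]
punch_a [(0.54, [404, 164, 425, 175], [414, 167]), (0.5, [287, 205, 297, 216], [292, 213])]
oil [(0.77, [87, 177, 111, 196], [101, 185])]
brush [(0.89, [402, 213, 426, 280], [414, 242]), (0.21, [290, 119, 374, 196], [334, 159])]
caliper [(0.79, [72, 230, 129, 276], [99, 251]), (0.72, [406, 161, 423, 175], [415, 166])]
```

```bash
python3 - <<'E'
import cv2
im=cv2.imread("pics/top0.png")[100:300,60:440]
cv2.imwrite("pics/top0c.png",cv2.resize(im,None,fx=2.1,fy=2.1,interpolation=cv2.INTER_CUBIC))
E
```

```text
(no output)
```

View pics/top0c.png

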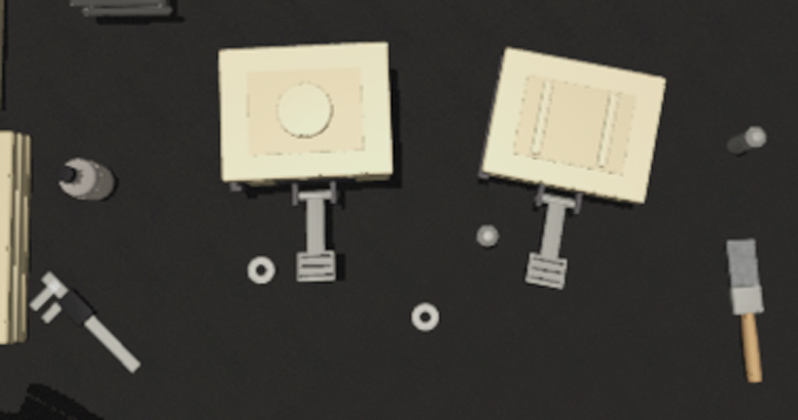

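View pics/scene0.png

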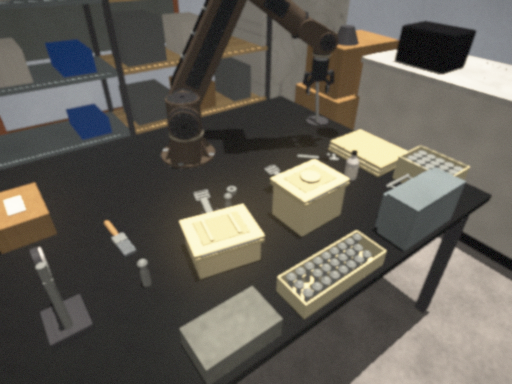

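The top view shows the boss lid on the left bin (boss at about crop pixel 304,110). Its foot is at about (316,266) and die_a is at (261,270). The ribbed bin is on the right, with its foot at (546,271).

```bash
cat > h.py <<'E'
import numpy as np
from station import arm
def ray(cam,px,z):
    p=arm.camera_params(cam); d=np.array([(px[0]-p["cx"])/p["fx"],(px[1]-p["cy"])/p["fy"]])
    u=d.copy()
    for _ in range(10): u=d/(1+p["k1"]*(u@u))
    v=p["attitude"]@np.array([u[0],-u[1],-1]); o=p["position"]
    return o+v*(z-o[2])/v[2]
E
python3 - <<'E'
from h import *
for n,c,z in [("boss",(304,110),.173),("pad",(316,266),.099),("c1",(219,50),.161),("c2",(387,42),.161),("c3",(393,180),.161),("c4",(222,182),.161),("die_a",(261,270),.022),("die_b",(425,317),.022),("diepad",(546,271),.099),("punch_a",(487,236),.097),("axle",(316,197),.079)]:
    print(n,ray("top",(60+(c[0]+.5)/2.1-.5,100+(c[1]+.5)/2.1-.5),z).round(4))
E
```

```text
boss [0.6509 0.1451 0.173 ]
pad [0.4506 0.1389 0.099 ]
c1 [0.7349 0.2585 0.161 ]
c2 [0.7415 0.0371 0.161 ]
c3 [0.5592 0.0315 0.161 ]
c4 [0.5603 0.2535 0.161 ]
die_a [0.4468 0.2265 0.022 ]
die_b [ 0.3771 -0.0066  0.022 ]
diepad [ 0.4393 -0.1701  0.099 ]
punch_a [ 0.4874 -0.0923  0.097 ]
axle [0.5454 0.1408 0.079 ]
```

servo_tool([
  {"dp": [-0.01,-0.009,0],"twist": [0,0,0],"hand": 0},
  {"dp": [-0.03,-0.027,0],"twist": [0,0,-2],"hand": 0},
  {"dp": [-0.06,-0.054,0],"twist": [0,0,-4],"hand": 0},
  {"dp": [-0.09,-0.081,0],"twist": [0,0,-6],"hand": 0},
  {"dp": [-0.12,-0.108,0],"twist": [0,0,-8],"hand": 0},
  {"dp": [-0.15,-0.135,0],"twist": [0,0,-10],"hand": 0},
  {"dp": [-0.18,-0.162,0],"twist": [0,0,-12],"hand": 0},
  {"dp": [-0.21,-0.19,0],"twist": [0,0,-14],"hand": 0},
  {"dp": [-0.24,-0.217,0],"twist": [0,0,-16],"hand": 0},
  {"dp": [-0.265,-0.24,0],"twist": [0,0,-18],"hand": 0},
  {"dp": [-0.285,-0.257,0],"twist": [0,0,-20],"hand": 0},
  {"dp": [-0.295,-0.266,0],"twist": [0,0,-21],"hand": 0},
])

```text
clock: 2.3
position: [0.406, 0.2245, 0.2238]
tcp_rot: [[-1.0, 0.007, 0.0], [0.007, 1.0, -0.0], [-0.0, -0.0, -1.0]]
ft_force: [-0.4, 0.2, 0.1]
gripper_width: 0.0001
grip_force: 0.0
```

```bash
python3 - <<'E'
from h import *
import cv2
s=arm.read_state(); R=s["tcp_rot"];print(s["clock"],s["position"],R.round(3),s["gripper_width"])
t=np.array([.449,.139,.18]);print("dp",(R.T@(t-s["position"])).round(4))
cv2.imwrite("pics/w0.png",arm.snapshot("wrist")[:,:,::-1]);print(arm.camera_params("wrist"))
E
```

```text
2.3 [0.40601286 0.22450043 0.22384993] [[-1.     0.007  0.   ]
 [ 0.007  1.    -0.   ]
 [-0.    -0.    -1.   ]] 9.419452162576656e-05
dp [-0.0436 -0.0852  0.0439]
{'fx': 312.97661024580816, 'fy': 312.97661024580816, 'cx': 255.6993713530873, 'cy': 194.04805867143872, 'k1': -0.013149697801247008, 'tool_from_camera': array([[-8.22285254e-05,  9.59152702e-01,  2.82888825e-01,
         7.06144149e-02],
       [ 9.99999687e-01, -1.43647013e-04,  7.77718666e-04,
        -4.24572101e-04],
       [ 7.86587095e-04,  2.82888801e-01, -9.59152390e-01,
        -1.49354096e-01],
       [ 0.00000000e+00,  0.00000000e+00,  0.00000000e+00,
         1.00000000e+00]])}
```

View pics/w0.png

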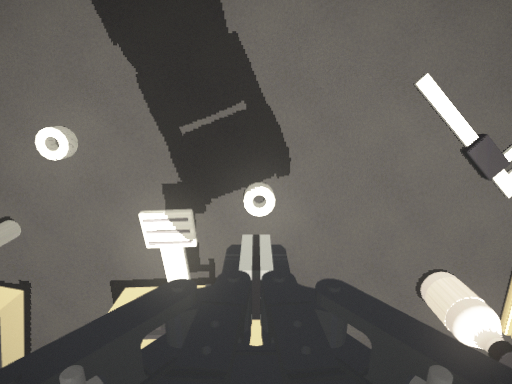

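The wrist view shows the foot at about (168,229), die_a at (260,200) and die_b at (57,143). The fingers are shut, with tips near (257,240).

```bash
cat >> h.py <<'E'
def wray(px,z,pos,R):
    p=arm.camera_params("wrist"); d=np.array([(px[0]-p["cx"])/p["fx"],(px[1]-p["cy"])/p["fy"]]); u=d.copy()
    for _ in range(10): u=d/(1+p["k1"]*(u@u))
    T=p["tool_from_camera"]; o=pos+R@T[:3,3]; v=R@T[:3,:3]@np.array([u[0],-u[1],-1])
    return o+v*(z-o[2])/v[2]
E
python3 - <<'E'
from h import *
s=arm.read_state()
for n,c,z in [("pad",(168,229),.099),("die_a",(260,200),.022)]: print(n,wray(c,z,s["position"],s["tcp_rot"]).round(4))
E
```

```text
pad [0.4507 0.14   0.099 ]
die_a [0.4468 0.228  0.022 ]
```

servo_tool([
  {"dp": [-0.005,-0.01,0.005],"twist": [0,0,0],"hand": 0},
  {"dp": [-0.015,-0.03,0.015],"twist": [0,0,-0.5],"hand": 0},
  {"dp": [-0.027,-0.053,0.027],"twist": [0,0,-1],"hand": 0},
  {"dp": [-0.037,-0.073,0.037],"twist": [0,0,-2],"hand": 0},
  {"dp": [-0.042,-0.082,0.042],"twist": [0,0,-2],"hand": 0},
  {"dp": [-0.0435,-0.085,0.044],"twist": [0,0,-2],"hand": 0},
  {"dp": [-0.0435,-0.085,0.044],"twist": [0,0,-2],"hand": 0},
])

```text
clock: 3.05
position: [0.4483, 0.1418, 0.1796]
tcp_rot: [[-1.0, -0.028, -0.0], [-0.028, 1.0, 0.0], [0.0, 0.0, -1.0]]
ft_force: [-0.7, 0.1, 0.8]
gripper_width: 0.0001
grip_force: 0.0
```

servo_tool([
  {"dp": [-0.001,-0.002,0.01],"twist": [0,0,0],"hand": 0},
  {"dp": [-0.001,-0.002,0.025],"twist": [0,0,0],"hand": 0},
  {"dp": [-0.001,-0.002,0.042],"twist": [0,0,0],"hand": 0},
  {"dp": [-0.001,-0.002,0.054],"twist": [0,0,0],"hand": 0},
  {"dp": [-0.001,-0.002,0.06],"twist": [0,0,0],"hand": 0},
  {"dp": [-0.001,-0.002,0.063],"twist": [0,0,0],"hand": 0},
  {"dp": [-0.001,-0.002,0.066],"twist": [0,0,0],"hand": 0},
  {"dp": [-0.001,-0.002,0.069],"twist": [0,0,0],"hand": 0},
  {"dp": [-0.001,-0.002,0.072],"twist": [0,0,0],"hand": 0},
  {"dp": [-0.001,-0.002,0.075],"twist": [0,0,0],"hand": 0},
])

```text
clock: 4.05
position: [0.4496, 0.1397, 0.1047]
tcp_rot: [[-1.0, -0.029, 0.0], [-0.029, 1.0, 0.0], [-0.0, 0.0, -1.0]]
ft_force: [-0.6, -0.0, 0.6]
gripper_width: 0.0001
grip_force: 0.0
```

```bash
python3 - <<'E'
from h import *
import cv2
w=arm.snapshot("wrist")[100:384,80:440,::-1]; s=arm.snapshot("scene")[120:260,150:390,::-1]
a=cv2.resize(w,(400,316)); b=cv2.resize(s,(400,233),interpolation=cv2.INTER_CUBIC)
cv2.imwrite("pics/c1.png",np.vstack([a,b])); st=arm.read_state();print(st["clock"],st["position"],st["ft_force"])
E
```

```text
4.15 [0.44941095 0.13964726 0.1044412 ] [-0.01463147 -0.67701891 -0.94502832]
```

View pics/c1.png

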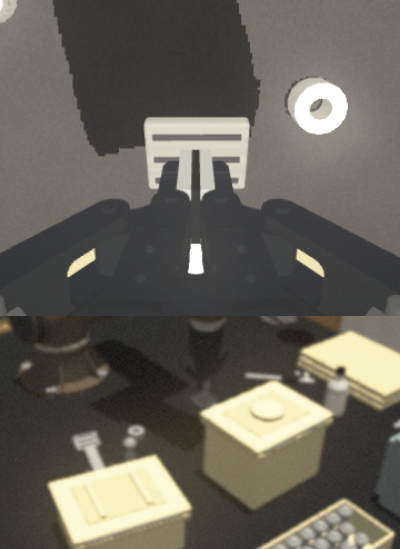

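The fingers are centred over the foot and the lid is shut, so contact is not made yet. I'll keep going down slowly.

servo_tool([
  {"dp": [0,0,0.003],"twist": [0,0,0],"hand": 0},
  {"dp": [0,0,0.006],"twist": [0,0,0],"hand": 0},
  {"dp": [0,0,0.009],"twist": [0,0,0],"hand": 0},
  {"dp": [0,0,0.012],"twist": [0,0,0],"hand": 0},
])

```text
clock: 4.55
position: [0.4495, 0.1397, 0.0925]
tcp_rot: [[-1.0, -0.029, 0.0], [-0.029, 1.0, 0.0], [-0.0, 0.0, -1.0]]
ft_force: [-3.3, -1.0, 11.2]
gripper_width: -0.0003
grip_force: 5.1
```

servo_tool([
  {"dp": [0,0,0.003],"twist": [0,0,0],"hand": 0},
  {"dp": [0,0,0.006],"twist": [0,0,0],"hand": 0},
  {"dp": [0,0,0.009],"twist": [0,0,0],"hand": 0},
  {"dp": [0,0,0.012],"twist": [0,0,0],"hand": 0},
  {"dp": [0,0,0.015],"twist": [0,0,0],"hand": 0},
  {"dp": [0,0,0.018],"twist": [0,0,0],"hand": 0},
  {"dp": [0,0,0.021],"twist": [0,0,0],"hand": 0},
  {"dp": [0,0,0.024],"twist": [0,0,0],"hand": 0},
  {"dp": [0,0,0.026],"twist": [0,0,0],"hand": 0},
])

```text
clock: 5.45
position: [0.4485, 0.1396, 0.0665]
tcp_rot: [[-1.0, -0.029, -0.002], [-0.029, 1.0, -0.0], [0.002, -0.0, -1.0]]
ft_force: [-5.3, -0.8, 5.7]
gripper_width: -0.0002
grip_force: 3.4
```

```bash
python3 - <<'E'
from h import *
import cv2
w=arm.snapshot("wrist")[100:384,80:440,::-1]; s=arm.snapshot("scene")[80:260,150:390,::-1]
a=cv2.resize(w,(380,300)); b=cv2.resize(s,(400,300),interpolation=cv2.INTER_CUBIC)
cv2.imwrite("pics/c2.png",np.hstack([a,b])); st=arm.read_state();print(st["clock"],st["position"],st["ft_force"])
E
```

```text
5.55 [0.44867134 0.13962659 0.06643995] [-4.59449595 -0.37464874  4.38784178]
```

View pics/c2.png

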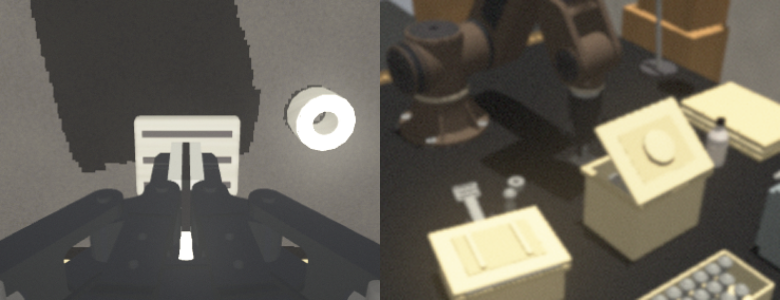

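The lid is well up and the fingers are still centred on the foot. Next I press on to the stop.

servo_tool([
  {"dp": [0,0,0.002],"twist": [0,0,0],"hand": 0},
  {"dp": [0,0,0.004],"twist": [0,0,0],"hand": 0},
  {"dp": [0,0,0.006],"twist": [0,0,0],"hand": 0},
  {"dp": [0,0,0.008],"twist": [0,0,0],"hand": 0},
])

```text
clock: 5.95
position: [0.449, 0.1397, 0.0586]
tcp_rot: [[-1.0, -0.029, -0.001], [-0.029, 1.0, -0.0], [0.001, -0.0, -1.0]]
ft_force: [-3.2, -1.0, 4.6]
gripper_width: -0.0
grip_force: 2.6
```

servo_tool([
  {"dp": [0,0,0.001],"twist": [0,0,0],"hand": 0},
  {"dp": [0,0,0.002],"twist": [0,0,0],"hand": 0},
  {"dp": [0,0,0.003],"twist": [0,0,0],"hand": 0},
])

```text
clock: 6.25
position: [0.4494, 0.1397, 0.0557]
tcp_rot: [[-1.0, -0.029, -0.0], [-0.029, 1.0, 0.0], [0.0, 0.0, -1.0]]
ft_force: [-3.2, -0.7, 4.7]
gripper_width: 0.0001
grip_force: 2.1
```

servo_tool([
  {"dp": [0,0,0.001],"twist": [0,0,0],"hand": 0},
  {"dp": [0,0,0.002],"twist": [0,0,0],"hand": 0},
  {"dp": [0,0,0.003],"twist": [0,0,0],"hand": 0},
])

```text
clock: 6.55
position: [0.4497, 0.1397, 0.0526]
tcp_rot: [[-1.0, -0.029, 0.001], [-0.029, 1.0, 0.0], [-0.001, 0.0, -1.0]]
ft_force: [-0.4, -0.5, 3.3]
gripper_width: 0.0003
grip_force: 1.7
```

servo_tool([
  {"dp": [0,0,0.001],"twist": [0,0,0],"hand": 0},
  {"dp": [0,0,0.002],"twist": [0,0,0],"hand": 0},
])

```text
clock: 6.75
position: [0.45, 0.1397, 0.0508]
tcp_rot: [[-1.0, -0.029, 0.001], [-0.029, 1.0, 0.0], [-0.001, 0.0, -1.0]]
ft_force: [-2.2, -1.1, 14.1]
gripper_width: 0.0003
grip_force: 7.0
```

```bash
python3 - <<'E'
from h import *
import cv2
w=arm.snapshot("wrist")[100:384,80:440,::-1]; s=arm.snapshot("scene")[80:260,150:390,::-1]
a=cv2.resize(w,(380,300)); b=cv2.resize(s,(400,300),interpolation=cv2.INTER_CUBIC)
cv2.imwrite("pics/c3.png",np.hstack([a,b])); st=arm.read_state();print(st["clock"],st["position"],st["ft_force"])
E
```

```text
6.85 [0.44998397 0.13973749 0.05093664] [-0.81792626 -2.11291914  8.14967472]
```

View pics/c3.png

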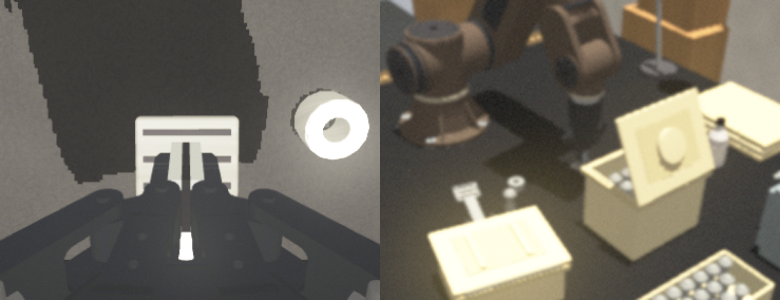

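The lid stands fully open, the punches inside are visible, and the force is rising, so the lever is at its stop. I'll add a little preload and hold.

servo_tool([
  {"dp": [0,0,0.001],"twist": [0,0,0],"hand": 0},
  {"dp": [0,0,0.001],"twist": [0,0,0],"hand": 0},
  {"dp": [0,0,0.001],"twist": [0,0,0],"hand": 0},
  {"dp": [0,0,0.001],"twist": [0,0,0],"hand": 0},
  {"dp": [0,0,0.001],"twist": [0,0,0],"hand": 0},
  {"dp": [0,0,0.001],"twist": [0,0,0],"hand": 0},
  {"dp": [0,0,0.001],"twist": [0,0,0],"hand": 0},
  {"dp": [0,0,0.001],"twist": [0,0,0],"hand": 0},
  {"dp": [0,0,0.001],"twist": [0,0,0],"hand": 0},
  {"dp": [0,0,0.001],"twist": [0,0,0],"hand": 0},
  {"dp": [0,0,0.001],"twist": [0,0,0],"hand": 0},
  {"dp": [0,0,0.001],"twist": [0,0,0],"hand": 0},
])

```text
clock: 8.05
position: [0.4501, 0.1397, 0.0506]
tcp_rot: [[-1.0, -0.029, 0.002], [-0.029, 1.0, 0.0], [-0.002, 0.0, -1.0]]
ft_force: [-3.5, -1.8, 18.9]
gripper_width: 0.0001
grip_force: 9.7
```

servo_tool([
  {"dp": [0,0,0],"twist": [0,0,0],"hand": 0},
  {"dp": [0,0,0],"twist": [0,0,0],"hand": 0},
  {"dp": [0,0,0],"twist": [0,0,0],"hand": 0},
  {"dp": [0,0,0],"twist": [0,0,0],"hand": 0},
  {"dp": [0,0,0],"twist": [0,0,0],"hand": 0},
  {"dp": [0,0,0],"twist": [0,0,0],"hand": 0},
  {"dp": [0,0,0],"twist": [0,0,0],"hand": 0},
  {"dp": [0,0,0],"twist": [0,0,0],"hand": 0},
  {"dp": [0,0,0],"twist": [0,0,0],"hand": 0},
  {"dp": [0,0,0],"twist": [0,0,0],"hand": 0},
])

```text
clock: 9.05
position: [0.4501, 0.1397, 0.0506]
tcp_rot: [[-1.0, -0.029, 0.002], [-0.029, 1.0, 0.0], [-0.002, 0.0, -1.0]]
ft_force: [-3.6, -1.8, 18.9]
gripper_width: 0.0001
grip_force: 9.7
```

servo_tool([
  {"dp": [0,0,-0.001],"twist": [0,0,0],"hand": 0},
  {"dp": [0,0,-0.003],"twist": [0,0,0],"hand": 0},
  {"dp": [0,0,-0.005],"twist": [0,0,0],"hand": 0},
  {"dp": [0,0,-0.007],"twist": [0,0,0],"hand": 0},
  {"dp": [0,0,-0.009],"twist": [0,0,0],"hand": 0},
  {"dp": [0,0,-0.011],"twist": [0,0,0],"hand": 0},
  {"dp": [0,0,-0.013],"twist": [0,0,0],"hand": 0},
  {"dp": [0,0,-0.015],"twist": [0,0,0],"hand": 0},
  {"dp": [0,0,-0.017],"twist": [0,0,0],"hand": 0},
  {"dp": [0,0,-0.019],"twist": [0,0,0],"hand": 0},
  {"dp": [0,0,-0.021],"twist": [0,0,0],"hand": 0},
  {"dp": [0,0,-0.023],"twist": [0,0,0],"hand": 0},
])

```text
clock: 10.25
position: [0.4495, 0.1397, 0.0729]
tcp_rot: [[-1.0, -0.029, 0.0], [-0.029, 1.0, 0.0], [-0.0, 0.0, -1.0]]
ft_force: [-3.2, 0.0, 4.5]
gripper_width: 0.0001
grip_force: 2.5
```

servo_tool([
  {"dp": [0,0,-0.002],"twist": [0,0,0],"hand": 0},
  {"dp": [0,0,-0.004],"twist": [0,0,0],"hand": 0},
  {"dp": [0,0,-0.006],"twist": [0,0,0],"hand": 0},
  {"dp": [0,0,-0.008],"twist": [0,0,0],"hand": 0},
  {"dp": [0,0,-0.01],"twist": [0,0,0],"hand": 0},
  {"dp": [0,0,-0.012],"twist": [0,0,0],"hand": 0},
  {"dp": [0,0,-0.0135],"twist": [0,0,0],"hand": 0},
  {"dp": [0,0,-0.015],"twist": [0,0,0],"hand": 0},
  {"dp": [0,0,-0.0165],"twist": [0,0,0],"hand": 0},
  {"dp": [0,0,-0.018],"twist": [0,0,0],"hand": 0},
])

```text
clock: 11.25
position: [0.4519, 0.1398, 0.0916]
tcp_rot: [[-1.0, -0.029, 0.006], [-0.029, 1.0, 0.001], [-0.006, 0.001, -1.0]]
ft_force: [5.6, -1.9, 4.3]
gripper_width: -0.0001
grip_force: 3.0
```

servo_tool([
  {"dp": [0,0,-0.0015],"twist": [0,0,0],"hand": 0},
  {"dp": [0,0,-0.003],"twist": [0,0,0],"hand": 0},
  {"dp": [0,0,-0.0045],"twist": [0,0,0],"hand": 0},
  {"dp": [0,0,-0.006],"twist": [0,0,0],"hand": 0},
  {"dp": [0,0,-0.0075],"twist": [0,0,0],"hand": 0},
  {"dp": [0,0,-0.009],"twist": [0,0,0],"hand": 0},
  {"dp": [0,0,-0.0105],"twist": [0,0,0],"hand": 0},
  {"dp": [0,0,-0.012],"twist": [0,0,0],"hand": 0},
])

```text
clock: 12.05
position: [0.4495, 0.1397, 0.1028]
tcp_rot: [[-1.0, -0.029, -0.0], [-0.029, 1.0, 0.0], [-0.0, 0.0, -1.0]]
ft_force: [-0.1, 0.0, 0.1]
gripper_width: -0.0001
grip_force: 0.0
```

Force is zero at 0.103 m, so I'm off the foot. I'll go up and away.

servo_tool([
  {"dp": [0,0,-0.005],"twist": [0,0,0],"hand": 0},
  {"dp": [0.002,0,-0.02],"twist": [0,0,0],"hand": 0},
  {"dp": [0.005,0,-0.045],"twist": [0,0,0],"hand": 0},
  {"dp": [0.008,0,-0.075],"twist": [0,0,0],"hand": 0},
  {"dp": [0.01,0,-0.1],"twist": [0,0,0],"hand": 0},
  {"dp": [0.01,0,-0.115],"twist": [0,0,0],"hand": 0},
  {"dp": [0.01,0,-0.12],"twist": [0,0,0],"hand": 0},
  {"dp": [0.01,0,-0.12],"twist": [0,0,0],"hand": 0},
  {"dp": [0.01,0,-0.12],"twist": [0,0,0],"hand": 0},
])

```text
clock: 12.95
position: [0.4392, 0.1393, 0.222]
tcp_rot: [[-1.0, -0.029, -0.001], [-0.029, 1.0, -0.0], [0.001, -0.0, -1.0]]
ft_force: [0.5, -0.3, 0.5]
gripper_width: 0.0004
grip_force: 0.0
```

```bash
python3 - <<'E'
from h import *
import cv2
s=arm.snapshot("scene")[80:300,80:400,::-1]
cv2.imwrite("pics/c4.png",cv2.resize(s,None,fx=2,fy=2)); st=arm.read_state();print(st["clock"],st["position"],st["ft_force"])
E
```

```text
13.0 [0.43917171 0.13930943 0.22184568] [-0.23106136 -0.77550013 -0.49311377]
```

View pics/c4.png

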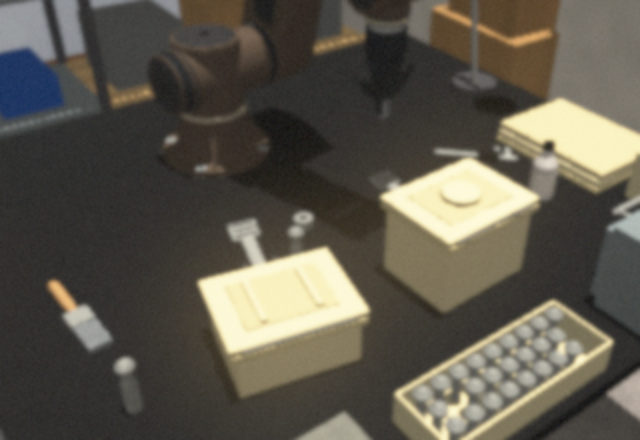

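Both lids are shut (boss lid at about 460,195, ribbed lid at about 283,300), the loose things are in place and the gripper is clear.

```bash
python3 -c "
from station import arm
print(arm.job_done())"
```

```text
the job is handed in; nothing more can be done
None
```

I pressed the taller bin's lever to its stop and held its lid fully open for over 2 s, then let it down slowly until shut. The arm is clear, the last picture shows both lids shut and nothing visibly moved, and the job is handed in (no verdict returned).

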